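Square up the parts trays on the shop counter

ROBOT

A 7-joint arm with a two-finger parallel gripper is mounted at the origin on the work surface. World frame = base frame: x ahead of the robot, y to its left, z up, the work surface at z = 0. Lengths are in mm, angles in rad, forces in N, time in s.
With the tool pointing down it reaches from about 400 to 875 mm from the base axis. Payload 19.3 kg.
Tool frame: the origin (TCP) lies at the very end of the fingers, on their centre line; the grasp point (between the pads) lies 19 mm behind it (grip_point_offset is the z of the grasp point in the tool frame, in mm); z points along the fingers, y is the line along which they close (so a half turn about z gives the same grasp; the last joint's range is limited). The gripper opens to 85 mm and grips with 20 to 120 N. Pads are 22 mm wide; open, the fingers measure 114 mm over their backs; the gripper's body (76 mm by 85 mm) begins 54 mm behind the grasp point. The pads swing forward as they close: fully open they stand 13 mm farther back than shut.
Start: joints at [-1.374, 0.521, -0.036, 1.599, 0.021, 1.021, -0.113], TCP at [164.798, 602.873, 231.291] pointing down, gripper open.
Joint ranges: [-2.91, 2.91], [-0.3, 2.13], [-1.5, 1.42], [0.17, 2.43], [-1.26, 4.41], [0.16, 1.93], [-2.52, 2.52]. Speed limits (rad/s): [1.89, 1.89, 2.39, 2.39, 3.01, 3.01, 3.01].

INTERFACE

Orientations are given as a 3x3 rotation matrix whose columns are the frame's x, y, z axes.
In Python, from workcell import movep, movel, goto_joints, open_gripper, clamp, wait, inverse_kinematics, read_state, camera, PlanningError, finish_job, grip_point_offset gives the robot as it stands. Calls block until the motion is done:
- movep(position, orientation): joint-space move of the TCP to a pose.
- movel(position, frame=None, max_speed=150, guard=None): straight line of the TCP; frame=None keeps the orientation; max_speed is the mean speed in mm/s. With guard (N) it stops when the force on the tool has changed by that much, and returns True; else False.
- goto_joints(angles): joint-space move.
- open_gripper() and clamp(): open the fingers fully, or close them until they stop; the grip force is fixed at half the most.
- wait(seconds).
- inverse_kinematics(position, orientation): joint angles nearest the present ones, or None.
- read_state(): the state.
- camera(name): name is "side" or "top" or "wrist"; returns a dict with "image" (384x512x3 uint8, blue, green, red), "range_z" (384x512 float32, mm along the optical axis (not along the pixel's ray), 0 where there is no reading), "fx", "fy", "cx", "cy" (pixels), "cam_to_world" (4x4, takes a point from camera to world coordinates). Camera axes: x right, y up, looking along -z (the intrinsics and any distortion apply to the point x, -y, -z); pixel columns grow to the right and rows downward; lengths in mm; the calibration is good to about 2 mm. A picture is of the moment at which its call begins.
A pose or a line that the arm cannot do raises PlanningError and nothing moves.
- finish_job(): hands the job in; it is judged then, once.
The state is a dict: "time": time; "qpos": joint angles; "qvel": joint speeds; "joint_efforts": joint torques, N m; "eef_pos": TCP position; "tool_rot": TCP orientation; "ft_force": force on the tool from outside, world axes, zero at the start; "torque": the same for the moment, N m; "finger_gap": finger opening in mm; "gripper_force": force on a finger pad.
Only numpy, scipy, OpenCV 4.12 (cv2) and the standard library are available. Lean on these libraries where they do the work, as an engineer would, in place of code of your own. Each camera call takes 0.05 s, during which the arm holds its last target. There are 200 camera calls.

TASK

Tidy the three small wooden parts trays into one tight row in the corner of the dark wooden stop on the counter: slide them (do not lift them) until every tray is square and flush against the long fence, the end one touches the end stop and no gaps are left between trays. Then lay the loose dark wooden bar along the row, on top of the trays, centred on the row and reaching onto all three; set it down rather than drop it. Leave everything else on the counter where it is.

Things in the scene. Friction and masses are not known exactly. Their poses are not given: they have to be found in the camera images.
- stop: Fixed L-shaped dark wooden stop, 30 mm high. Long fence along its y from -235 to +140 mm, 20 mm thick, front face (robot side) at x = 0. End stop: 20 mm thick arm 75 mm forward from the fence, inner face at y = +120 mm. Origin: on the counter at the front face, at the row's middle; x points away from the robot, z up. Finished tray centres: x = -45 mm; y = 80, 0, -80 mm.
- tray_a: Open pale wooden parts tray, 90 mm along its x, 80 mm along its y, 42 mm high, walls 6 mm, one undivided compartment; about 0.3 kg, small components on its floor. Origin: centre of the underside. Starts on the counter in front of the fence, askew by up to 0.25 rad from the stop's axes. Slides at a few newtons. The three trays may stand in the row in any order.
- tray_b: Open pale wooden parts tray, 90 mm along its x, 80 mm along its y, 42 mm high, walls 6 mm, one divider making two compartments; about 0.3 kg, small components on its floor. Origin: centre of the underside. Starts on the counter in front of the fence, askew by up to 0.25 rad from the stop's axes. Slides at a few newtons.
- tray_c: Open pale wooden parts tray, 90 mm along its x, 80 mm along its y, 42 mm high, walls 6 mm, crossed dividers making four compartments; about 0.3 kg, small components on its floor. Origin: centre of the underside. Starts on the counter in front of the fence, askew by up to 0.25 rad from the stop's axes. Slides at a few newtons.
- bar: Loose straight dark wooden bar, 200 mm long (its x), 28 mm wide (y), 25 mm high, about 0.12 kg, lying flat on the counter beyond the end stop, at +y (the robot's left). Origin: centre of the underside. On the row its underside rests on the tray rims, 42 mm above the counter.
- spool: Bystander: grey spool standing on end, 56 mm diameter, 45 mm high, behind the fence, right of the jar. Origin: centre of the underside.
- jar: Bystander: capped amber jar, 60 mm diameter, 85 mm high, behind the fence. Origin: centre of the underside.
- meter: Bystander: black multimeter lying flat, 160 x 78 x 40 mm, at the robot's right. Origin: centre of the underside.
- carton: Bystander: small cardboard carton, 90 x 70 x 50 mm, at the robot's right, beyond the multimeter. Origin: centre of the underside.
- tape: Bystander: roll of black tape lying flat, 84 mm diameter, 25 mm high, left of the end stop. Origin: centre of the underside.
Mind the look-alikes: they are no part of the job. What is shaped like the tray_b but green is not meant.

How it is judged:
By the outcome, as a careful person would: the job done as asked, in the order asked, and still so for the second after the job is handed in, with the robot touching nothing.
It also fails if it takes over 64 s, if anything falls off the work surface, if the arm or the gripper's body presses on something with over 40 N, if the wrist force passes 120 N, or if a joint passes its speed limit or range.

## Working session

There is one attempt and no reset: what is moved stays moved. The work goes in short steps, each a Python script; the robot and the scene stay as the last script left them, time stands still between calls to the robot, and variables do not carry over. Pictures are saved under pics/ and viewed, at most 10 in all, crops included, and the job is handed in when it is done.

```bash
ls; mkdir -p pics
python3 - <<'E'
from workcell import *
import cv2,numpy as np
print(grip_point_offset, read_state())
for n in ("top","side"):
    c=camera(n); np.savez("pics/%s0.npz"%n,**c); cv2.imwrite("pics/%s0.png"%n,cv2.resize(c["image"],(800,600),interpolation=cv2.INTER_CUBIC))
    print(n,c["fx"],c["cx"],c["cy"],c["cam_to_world"].round(3).tolist(),(c["range_z"]>0).mean(), c.keys())
E
```

```text
pics
-18.700000000000003 {'time': 0.0, 'qpos': array([-1.37419544,  0.52201875, -0.03633211,  1.59999357,  0.02124561,
        1.02104585, -0.11277283]), 'qvel': array([ 0.00034962,  0.00029864, -0.00071074, -0.00016676,  0.0014145 ,
       -0.00249778,  0.00097145]), 'joint_efforts': array([ 8.35201754e-04, -9.27099681e+01,  1.98067591e+00, -3.69935524e+01,
        1.80401676e-02,  8.22871778e-03,  1.65792602e-05]), 'eef_pos': array([164.73944285, 602.57206751, 230.72789256]), 'tool_rot': array([[-9.64631106e-01,  2.63603487e-01, -1.75953712e-04],
       [ 2.63603522e-01,  9.64630524e-01, -1.06505476e-03],
       [-1.11021828e-04, -1.07376697e-03, -9.99999417e-01]]), 'ft_force': array([0.17606443, 0.10802588, 0.01907845]), 'torque': array([-0.00057718,  0.03618014, -0.05465608]), 'gripper_force': 0.0, 'finger_gap': 85.68107000540796}
top 442.8641593164212 251.03370864223675 191.03110891480415 [[0.015, 0.993, -0.12, 417.913], [-1.0, 0.014, -0.005, -33.023], [-0.004, 0.12, 0.993, 1210.484], [0.0, 0.0, 0.0, 1.0]] 0.9959818522135416 dict_keys(['image', 'range_z', 'fx', 'fy', 'cx', 'cy', 'cam_to_world'])
side 396.2034074088576 251.6727939237893 189.04265574875103 [[0.843, 0.413, -0.344, 226.897], [-0.537, 0.666, -0.517, -551.928], [0.016, 0.621, 0.784, 824.127], [0.0, 0.0, 0.0, 1.0]] 0.9958394368489584 dict_keys(['image', 'range_z', 'fx', 'fy', 'cx', 'cy', 'cam_to_world'])
```

View pics/top0.png

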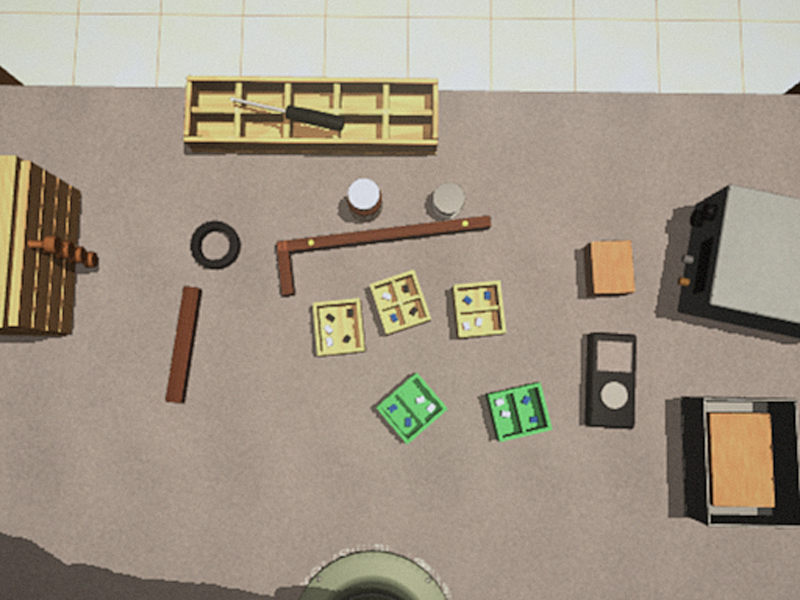

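View pics/side0.png

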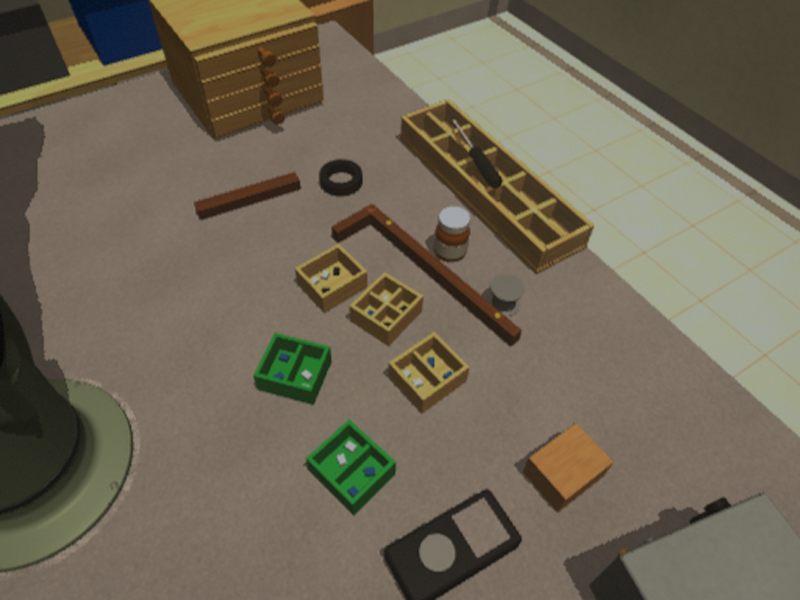

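The top view shows three pale trays: undivided a at (338,327), crossed c at (398,302) and two-compartment b at (478,310). The two green two-compartment trays at (411,408) and (518,411) are the look-alikes. The stop's corner is at (285,245), and the loose bar is at (183,345). The only bar-shaped candidates are the fixed stop's fence and arm and the loose bar, which lies beyond the end stop and left of it.

Next I'll measure these and make one enlarged crop to confirm.

```bash
cat > vis.py <<'E'
import cv2,numpy as np
def ray_xy(c,uv,z):
    uv=np.asarray(uv,float).reshape(-1,2)
    d=np.c_[(uv[:,0]-c["cx"])/c["fx"],-(uv[:,1]-c["cy"])/c["fy"],-np.ones(len(uv))]
    T=c["cam_to_world"]; d=d@T[:3,:3].T; o=T[:3,3]
    return (o+d*((z-o[2])/d[:,2])[:,None])[:,:2]
def cloud(c):
    v,u=np.mgrid[:384,:512]; r=c["range_z"].astype(float)
    p=np.stack([(u-c["cx"])/c["fx"]*r,-(v-c["cy"])/c["fy"]*r,-r],-1)
    T=c["cam_to_world"]; return p@T[:3,:3].T+T[:3,3]
def blobs(mask,amin=60):
    n,l,s,ce=cv2.connectedComponentsWithStats(mask.astype(np.uint8),connectivity=8)
    return [(i,s[i],ce[i],l==i) for i in range(1,n) if s[i,4]>=amin]
def rect(xy):
    (cx,cy),(w,h),a=cv2.minAreaRect(xy.astype(np.float32)); 
    return np.array([cx,cy]),(w,h),np.radians(a)
E
python3 - <<'E'
from vis import *
c=dict(np.load("pics/top0.npz")); P=cloud(c); hsv=cv2.cvtColor(c["image"],cv2.COLOR_BGR2HSV)
for t,u in(("a",(338,327)),("c",(398,302)),("b",(478,310)),("bar",(183,345)),("fence",(380,236)),("endstop",(287,275)),("green",(411,408))):
    x,y=int(u[0]*.64),int(u[1]*.64); print(t,hsv[y,x],P[y,x].round(1))
H,S,V=[hsv[...,i].astype(int) for i in range(3)]
pale=(H>18)&(H<32)&(S>60)&(V>110)
dark=((H<12)|(H>170))&(S>90)&(V<160)
for nm,m,zlo,zhi in(("pale",pale,34,50),("dark",dark,15,40)):
    mm=m&(P[...,2]>zlo)&(P[...,2]<zhi)
    for i,s,ce,l in blobs(mm,50):
        ctr,wh,a=rect(P[l][:,:2]); print(nm,"px",(ce/.64).round(),s[4],"z",np.median(P[l][:,2]).round(1),"ctr",ctr.round(1),"wh",np.round(wh,1),"ang",a.round(3))
cr=c["image"][130:275,95:355]; cv2.imwrite("pics/crop0.png",cv2.resize(cr,None,fx=3,fy=3,interpolation=cv2.INTER_CUBIC))
E
```

```text
a [ 28  90 212] [512.7  68.5   3.2]
c [ 28  80 216] [554.2 -34.7  37.7]
b [ 29  90 188] [ 542.9 -170.7   36.6]
bar [  9 154 111] [477.5 330.   28.8]
fence [ 10 135 123] [668.6  -3.3  34.2]
endstop [ 10 139 123] [598.5 157.5  29.9]
green [ 62 113 201] [375.4 -60.7  38.8]
pale px [400. 302.] 363 z 41.6 ctr [553.8 -40.5] wh [89.2 80. ] ang 0.337
pale px [479. 308.] 310 z 42.0 ctr [ 543.5 -175.3] wh [89.9 80.9] ang 0.104
pale px [339. 327.] 271 z 42.1 ctr [509.4  63.3] wh [90.1 80.2] ang 0.113
dark px [366. 241.] 1096 z 30.7 ctr [640.7 -14.1] wh [ 94.1 374.9] ang 0.163
dark px [183. 344.] 777 z 25.3 ctr [478.1 331.8] wh [ 31.2 197.8] ang 1.452
```

View pics/crop0.png

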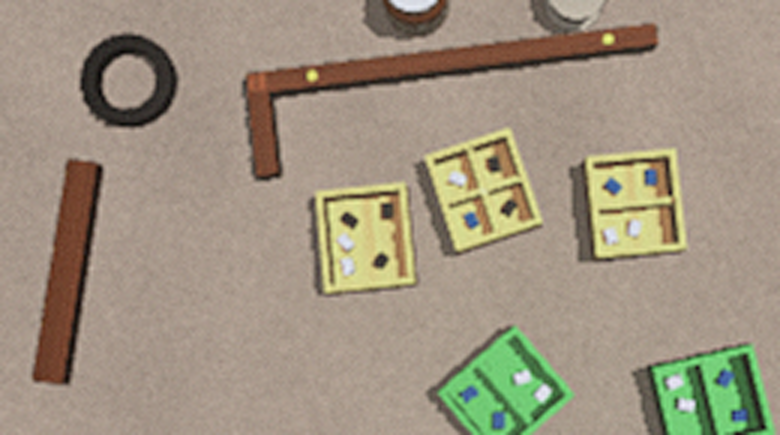

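The crop confirms the match: a is pale and undivided (365,238), c is pale with four cells (483,192), b is pale with two cells (632,205). The green ones are excluded, and the loose bar is at (67,270). The measured sizes agree with those given (90x80, z 42; bar 198x31, z 25). Next I'll fit the stop's frame.

Run:
```python
from vis import *
c=dict(np.load("pics/top0.npz")); P=cloud(c); hsv=cv2.cvtColor(c["image"],cv2.COLOR_BGR2HSV)
H,S,V=[hsv[...,i].astype(int) for i in range(3)]
dark=((H<12)|(H>170))&(S>90)&(V<160)&(P[...,2]>24)&(P[...,2]<36)
l=max((b for b in blobs(dark) if P[b[3]][:,1].mean()<200),key=lambda b:b[1][4])[3]
v,u=np.nonzero(l); XY=ray_xy(c,np.c_[u,v],30)
th=0.12
for k in range(5):
    R=np.array([[np.cos(th),-np.sin(th)],[np.sin(th),np.cos(th)]])
    q=XY@R   # in stop axes
    yM=q[:,1].max(); f=q[q[:,1]<yM-30]; f=f[abs(f[:,0]-np.median(f[:,0]))<20]
    vx,vy,x0,y0=cv2.fitLine((f@R.T).astype(np.float32),cv2.DIST_L1,0,.01,.01).ravel()
    if vy<0: vx,vy=-vx,-vy
    th=np.arctan2(-vx,vy)
R=np.array([[np.cos(th),-np.sin(th)],[np.sin(th),np.cos(th)]]); q=XY@R
yM=q[:,1].max(); f=q[q[:,1]<yM-30]; e=q[q[:,0]<np.median(f[:,0])-20]
print("th",th,"fence x mid/p1/p99",np.median(f[:,0]),np.percentile(f[:,0],[1,99]),"y ext",q[:,1].min(),yM,"end y",np.median(e[:,1]),e[:,1].min(),e[:,1].max(),"front",e[:,0].min())
o=np.array([np.median(f[:,0])-10,(np.median(e[:,1])-130+(q[:,1].min()+235+yM-140)/2)/2])
org=R@o; print("origin",org)
np.savez("stop.npz",th=th,o=org)
for n,p,a in(("a",(509.4,63.3),.113),("c",(553.8,-40.5),.337),("b",(543.5,-175.3),.104),("bar",(478.1,331.8),1.452)): print(n,((np.array(p)-org)@R).round(1),round(a-th,3))
from workcell import *
Rt=lambda t:np.array([[np.cos(t),np.sin(t),0],[np.sin(t),-np.cos(t),0],[0,0,-1.]])
for n,s in(("a",(-150,60)),("b",(-150,-190)),("y",(-45,-230)),("p",(-45,0))):
    p=R@np.array(s)+org
    for k in(0,np.pi/2,np.pi,-np.pi/2): print(n,p.round(),round(k,2),inverse_kinematics([*p,60],Rt(th+k)) is not None,end=";")
```

```text
th 0.14057264 fence x mid/p1/p99 665.4727359624729 [656.20862515 674.76233569] y ext -290.12407915999523 82.54660909745182 end y 72.66481634802884 62.84419144009659 82.54660909745182 front 581.2180537669226
origin [656.96702313  35.58680285]
a [-142.2   48.1] -0.028
c [-112.8  -60.9] 0.196
b [-141.9 -192.9] -0.037
bar [-135.6  318.4] 1.311
a [500.  74.] 0 True;a [500.  74.] 1.57 True;a [500.  74.] 3.14 True;a [500.  74.] -1.57 True;b [ 535. -174.] 0 True;b [ 535. -174.] 1.57 True;b [ 535. -174.] 3.14 True;b [ 535. -174.] -1.57 True;y [ 645. -198.] 0 True;y [ 645. -198.] 1.57 True;y [ 645. -198.] 3.14 True;y [ 645. -198.] -1.57 True;p [612.  29.] 0 True;p [612.  29.] 1.57 True;p [612.  29.] 3.14 True;p [612.  29.] -1.57 True;
```

```bash
cat > rob.py <<'E'
from workcell import *
import numpy as np
d=np.load("stop.npz"); th=float(d["th"]); org=d["o"]
R2=np.array([[np.cos(th),-np.sin(th)],[np.sin(th),np.cos(th)]])
def Rt(t): return np.array([[np.cos(t),np.sin(t),0],[np.sin(t),-np.cos(t),0],[0,0,-1.]])
T0=Rt(th)                               # tool x = stop x
def W(x,y,z): return [*(R2@np.array([x,y])+org),z]
def S(): # TCP in stop frame
    p=read_state()["eef_pos"]; return np.r_[(p[:2]-org)@R2,p[2]].round(1)
def push_x(y,x0,xe=-94,z=12,first=False,guard=14):
    (movep(W(x0,y,75),T0) if first else movel(W(x0,y,75),T0,max_speed=250))
    movel(W(x0,y,z),max_speed=150)
    movel(W(-118,y,z),max_speed=90)
    hit=movel(W(xe,y,z),max_speed=25,guard=guard)
    print("push",y,hit,S(),read_state()["ft_force"].round(1),round(read_state()["time"],2))
    x=S()[0]; movel(W(x-12,y,z),max_speed=100); movel(W(x-12,y,75),max_speed=200)
E
python3 - <<'E'
from rob import *
clamp(); print(read_state()["time"],read_state()["finger_gap"])
push_x(-61,-192,first=True)
push_x(48,-215)
push_x(-192,-215)
from vis import *
c=camera("top"); cv2.imwrite("pics/top1.png",cv2.resize(c["image"][110:290,120:360],None,fx=3,fy=3,interpolation=cv2.INTER_CUBIC))
E
```

```text
0.8667 0.08230361646378397
push -61 True [-103.5  -60.5   11.5] [0.6 0.1 0. ] 5.67
push 48 True [-100.4   48.2   11.5] [ 0.   0.2 -0.5] 9.66
push -192 True [-101.1 -191.7   11.5] [ 0.6 -0.7  0.1] 14.07
```

View pics/top1.png

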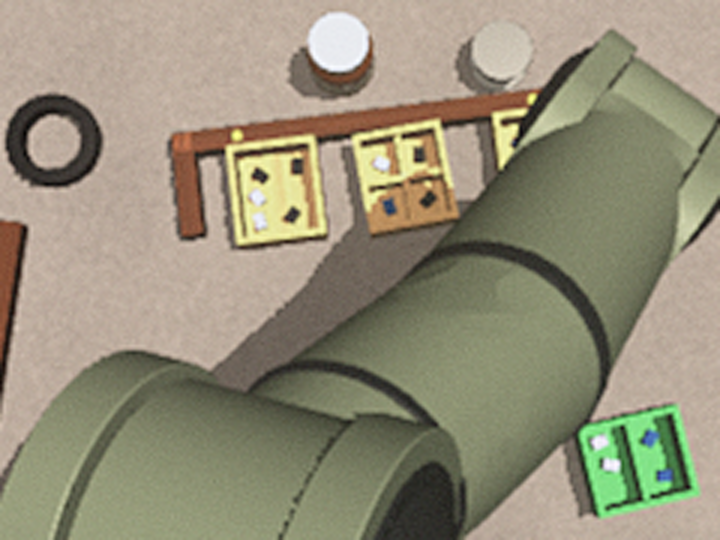

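The row of three is at the fence; a is at (275,190) and c at (405,175), with c slightly short of flush. Now I'll push along the fence, then re-seat the trays.

```bash
cat >> rob.py <<'E'
def push_y(y0,ym,ye=-125,x=-45,z=12,guard=22):
    movel(W(x,y0,75),T0,max_speed=250); movel(W(x,y0,z),max_speed=150)
    movel(W(x,ym,z),max_speed=70)
    hit=movel(W(x,ye,z),max_speed=25,guard=guard)
    print("pushy",hit,S(),round(read_state()["time"],2))
    y=S()[1]; movel(W(x,y-12,z),max_speed=100); movel(W(x,y-12,75),max_speed=200)
def look(name):
    from vis import cloud,blobs,rect,cv2
    c=camera("top"); P=cloud(c); hsv=cv2.cvtColor(c["image"],cv2.COLOR_BGR2HSV).astype(int)
    m=(hsv[...,0]>18)&(hsv[...,0]<32)&(hsv[...,1]>60)&(hsv[...,2]>110)&(abs(P[...,2]-42)<8)&(P[...,0]<680)&(abs(P[...,1])<320)
    for i,s,ce,l in blobs(m,40):
        q=(P[l][:,:2]-org)@R2; ctr,wh,a=rect(q); print(s[4],ctr.round(1),np.round(wh,1),a.round(3))
    cv2.imwrite("pics/%s.png"%name,cv2.resize(c["image"][110:290,120:360],None,fx=3,fy=3,interpolation=cv2.INTER_CUBIC))
E
python3 - <<'E'
from rob import *
push_y(-268,-155)
for y in (-80,0,80): push_x(y,-118,guard=20)
look("top2")
print(read_state()["time"])
E
```

```text
pushy True [ -45.8 -133.    12.1] 18.7
push -80 True [-101.   -79.9   11.5] [-0.1 -0.5 -0.3] 21.5
push 0 True [-100.7    0.2   11.5] [0.2 0.4 0.4] 24.23
push 80 True [-100.4   80.2   11.5] [ 0.2 -0.1 -0.8] 26.98
590 [-43.6 -44.8] [151.6  94.1] 1.568
27.7583
```

View pics/top2.png

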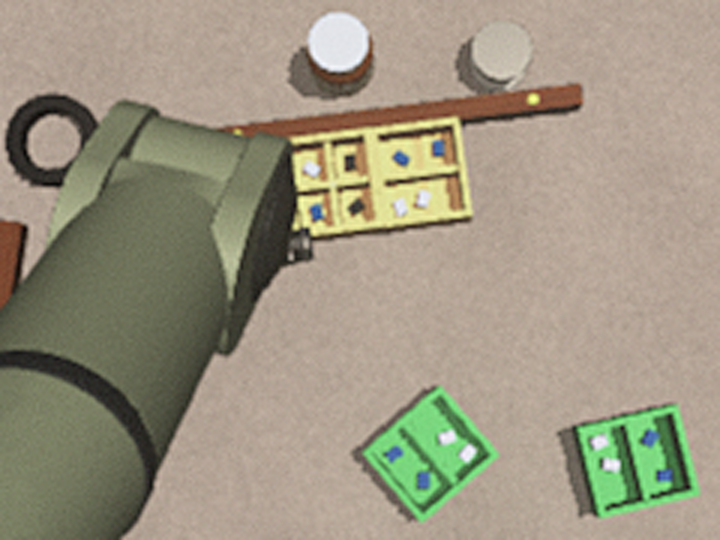

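c and b stand flush and touching (row end at (470,215)), and the arm hides a. One more gentle push along the fence, then over to the bar and look again from there.

Run:
```python
from rob import *
push_y(-150,-140,guard=25)
tb=-0.119
open_gripper()
movep([478.1,331.8,110],Rt(tb))
look("top3")
from vis import cv2
c=camera("wrist"); cv2.imwrite("pics/w3.png",c["image"])
print(read_state()["time"],read_state()["eef_pos"],read_state()["qpos"].round(2))
a=cv2.imread("pics/top3.png"); w=cv2.resize(c["image"],(400,300)); a=a[:300,:480] ; a=cv2.resize(a,(800*480//800,300)); cv2.imwrite("pics/comb3.png",np.vstack([cv2.copyMakeBorder(a,0,0,0,0,0),cv2.copyMakeBorder(w,0,0,0,80,0)]))
```

```text
pushy True [ -45.8 -132.8   12.2] 30.19
926 [-43.6   1. ] [242.5  94.3] 1.567
33.5417 [478.78189044 330.81851133 110.01416745] [-1.15  0.73  0.68  1.84 -0.62  0.8  -1.84]
```

View pics/comb3.png

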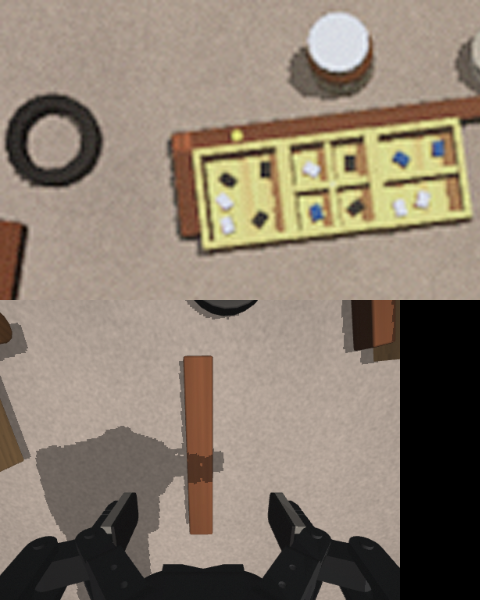

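The top view shows a, c and b as one tight row in the corner, with measured centre y ≈ 1 mm. The wrist view shows the bar at (200,445) midway between the open fingers. Now I'll grasp the bar and place it.

Run:
```python
from rob import *
movel([478.1,331.8,4],Rt(-0.119),max_speed=120); p0=read_state()["eef_pos"]
clamp(); s=read_state(); print("gap",s["finger_gap"],s["gripper_force"],p0,s["eef_pos"])
movel([478.1,331.8,120],max_speed=150)
s=read_state(); print("gap",s["finger_gap"],s["time"])
best=None
for t in (th+np.pi/2,th-np.pi/2):
    q=inverse_kinematics(W(-45,0,120),Rt(t))
    if q is not None:
        dq=np.abs(np.array(q)-s["qpos"]).max(); print(t,dq)
        if best is None or dq<best[0]: best=(dq,t)
movep(W(-45,0,115),Rt(best[1])); print(S(),read_state()["time"])
movel(W(-45,0,53),max_speed=90)
hit=movel(W(-45,0,43.5),max_speed=12,guard=5); print("down",hit,S(),read_state()["ft_force"].round(1),read_state()["finger_gap"],read_state()["time"])
c=camera("side"); import cv2; cv2.imwrite("pics/side4.png",cv2.resize(c["image"][100:250,150:350],None,fx=3.5,fy=3.5,interpolation=cv2.INTER_CUBIC))
```

```text
gap 26.49111553041432 60.15207231044769 [478.48114586 331.96891693   4.61234771] [478.2035018  331.97265505   4.40845831]
gap 26.751924563152716 36.075
1.7113689641144614 1.967617238737115
-1.4302236894753317 0.5576407104139411
[-44.9   1.6 114.7] 37.325
down True [-45.    0.1  46.4] [-1.8  0.2  9.1] 27.038606077399013 38.7417
```

View pics/side4.png

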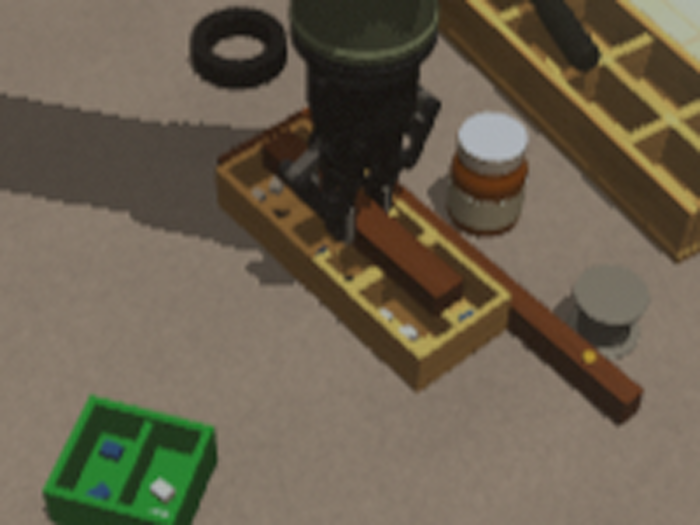

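The bar lies on the rims, running (285,160) to (440,290) across all three trays, and contact came at z=46.4 as expected. Release, retreat and verify.

Run:
```python
from rob import *
from vis import *
open_gripper(); p=read_state()["eef_pos"]; movel([p[0],p[1],150],max_speed=120)
movep([420,420,230],Rt(-.5))
look("top5"); c=camera("top"); P=cloud(c); h=cv2.cvtColor(c["image"],cv2.COLOR_BGR2HSV).astype(int)
m=((h[...,0]<14)|(h[...,0]>170))&(h[...,1]>90)&(h[...,2]<170)&(abs(P[...,2]-67)<9)
for i,s,ce,l in blobs(m,100):
    q=(P[l][:,:2]-org)@R2; ctr,wh,a=rect(q); print("bar",s[4],ctr.round(1),np.round(wh,1),a.round(3),np.median(P[l][:,2]))
print(read_state()["time"])
```

```text
715 [-43.4   0.7] [242.3  93.6] 1.567
bar 771 [-45.9  -0.2] [ 28.6 197.8] 0.012 67.6071369869328
42.1333
```

View pics/top5.png

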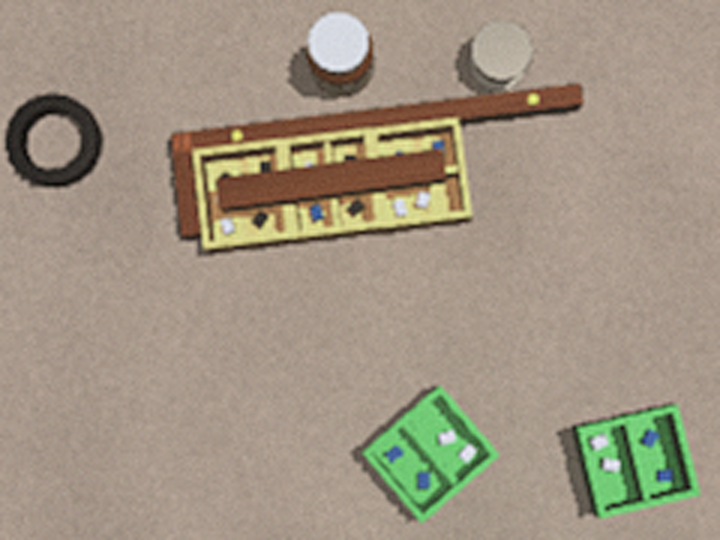

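The row sits tight in the corner, from (195,155) to (470,215). The bar is centred on it within about 1 mm, with its top at z 67.6, and the bystanders are undisturbed. Handing in.

```bash
python3 -c "
from workcell import *
print(finish_job())"
```

```text
the job is handed in; nothing more can be done
None
```

I handed the job in at about 42 s: all three trays sit in one tight, flush row in the corner of the stop, and the bar rests on top of all three, centred to within about 1 mm in the last camera check.

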